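# Swing up the rack guard and push the tea tin home

## Task

The blue tea tin belongs in the small wooden rack behind it, but the rack's counterweighted steel guard is down across the opening. With the fingertips push the guard up by its red end, past its balance point, until it tips back and stays up by itself; then push the tin along the worktop into the rack until it meets the back. Do not lift or tip the tin, leave the guard up, and leave the other things where they stand.

Things in the scene. Friction and masses are not known exactly. Their poses are not given: they have to be found in the camera images.
- tin_rack: Fixed wooden rack, open front and top, no floor. Origin on the worktop; -x points out of the open front, z up; may be turned a little. Bay y -60 to +60 mm between cheeks 12 mm thick, 50 mm high, x -45 to +55 mm, flared on to x -70 (outside y +-85). Inside of the 85 mm high back: x +35 mm. Rear posts 122 mm high.
- guard (a joint): Angle of the steel guard: 0 = down across the opening, grows as it swings up and away from the robot, 1.95 = upper stop, just past upright. Weighs about 0.9 kg. Below about 1.05 it falls shut; above that it tips back and stays at the upper stop by itself. Lifting it takes 1 to 2.5 N at the red end.
- guard_hinge (a point): Middle of the guard's hinge axis, 105 mm above the worktop at x = +45 mm in the rack's frame; the axis runs along the rack's y.
- guard_grip (a point): Middle of the red sleeve (18 mm thick, 80 mm long, along the rack's y) on the guard's cross bar, sticking out past the rack's right side; 139 mm from the hinge axis. Guard down: x -85, y -145 mm in the rack's frame, 55 mm above the worktop, space free under it. The 12 mm bare bar goes on across the opening to y +86 mm.
- tea_tin_mid (a point): Centre, half-way up, of the loose blue tea tin: a box 64 mm (its x) by 90 mm (its y) by 62 mm high, about 0.12 kg. Starts upright on the worktop just in front of the guard, long side across, roughly square to the rack. When it touches the rack's back its centre is at x = +3 mm in the rack's frame.
- spice_jar_a: Bystander: spice jar with a red cap, 45 mm across, 106 mm high, close to the rack's left side. Origin at the centre of its foot.
- mill: Bystander: small clear mill, 44 mm across, 90 mm high, on the right. Origin at the centre of its foot.
- dropper_bottle: Bystander: brown dropper bottle, 34 mm across, 102 mm high, on the right. Origin at the centre of its foot.
- spotted_glass: Bystander: drinking glass with black and grey spots, 76 mm across, 124 mm high, on the left. Origin at the centre of its foot.
Mind the look-alikes: they are no part of the job. There is more than one size of the part that bears tea_tin_mid; the job needs the larger.

How it is judged:
By the outcome, as a careful person would: the job done as asked, in the order asked, and still so for the second after the job is handed in, with the robot touching nothing.
It also fails if it takes over 64 s, if anything falls off the work surface, if the arm or the gripper's body presses on something with over 40 N, if the wrist force passes 120 N, or if a joint passes its speed limit or range.

## Robot

A 6-joint arm with a two-finger parallel gripper is mounted at the origin on a cart in front of the work surface, level with it; the furniture and walls round the work are solid. World frame = base frame: x ahead of the robot, y to its left, z up, the work surface at z = 0. Lengths are in m, angles in rad, forces in N, time in s.
With the tool pointing down it reaches from about 0.325 to 0.85 m from the base axis. Payload 4.4 kg.
Tool frame: the origin (TCP) lies at the very end of the fingers, on their centre line; the grasp point (between the pads) lies robot.tcp_to_grasp behind it (robot.tcp_to_grasp is the distance from the TCP to the grasp point, in m); z points along the fingers, y is the line along which they close (so a half turn about z gives the same grasp; the last joint's range is limited). The gripper opens to 94 mm and grips with 3 to 60 N. Pads are 16 mm wide; open, the fingers measure 119 mm over their backs; the gripper's body (75 mm by 177 mm) begins 78 mm behind the grasp point.
Start: joints at [-1.355, 0.207, 1.542, -0, 1.393, -0.15], TCP at [0.206, -0.537, 0.205] pointing down, gripper open.
Joint ranges: [-2.73, 2.73], [-0.86, 2.22], [0.23, 2.46], [-1.11, 4.25], [0.08, 2.63], [-2.82, 2.82]. Speed limits (rad/s): [2.79, 2.79, 3.14, 3.14, 3.14, 3.14].

## Interface

Orientations are given as a unit quaternion [w, x, y, z].
In Python, from workcell import robot gives the robot as it stands.
- The arm moves only by the tool move_arm, never from a script. Its argument "targets" is a list of rows, each a list of 3 entries, a list of its own where there are three numbers: the shift along the tool's x, y, z in mm, then the turn, a rotation vector about the tool's x, y, z in units of 5 degrees (1.0 is 5 degrees), then the opening in per cent of the stroke, from 0 (shut) to 100 (fully open). A call has 1 to 20 rows; each row is the pose to reach, as a shift and turn from the pose commanded when the call began, along the tool's axes at that moment; what a row does not reach only later rows make up. A row lasts 1/8 s, in which the tool goes at most 62.5 mm and 10.7 degrees, less where a joint would pass 70% of its speed; a pose out of reach is approached as far as the arm can. A call with a gripper value outside its range is refused whole. The fingers move at their own pace and stop on an object; the grip force is fixed at half the most. Time passes only in rows, so rows that repeat a pose let the fingers close. It gives the time, the measured TCP pose, the force, the opening and the grip force at its end, in the units of the state.
- robot.get_state(): the state, without advancing time (a new reading comes with each control period).
- robot.grab_frame(name): name is "scene" or "top" or "wrist"; returns the picture (400x640x3 uint8, blue, green, red); there is no depth.
- robot.calibration(name): a dict with "fx", "fy", "cx", "cy" (pixels), "camera_from_world" (4x4, takes a point from world to camera coordinates); the wrist camera has in their place "tool_from_camera" (4x4, takes a point from camera to tool coordinates, whose origin is the TCP and whose axes are the flange's). Camera axes: x right, y up, looking along -z (the intrinsics and any distortion apply to the point x, -y, -z); pixel columns grow to the right and rows downward; lengths in m; the calibration is good to about 2 mm. A picture is of the moment at which its call begins: read the wrist's pose just before it. calibration takes no time and is no camera call.
- robot.close_job(): hands the job in; it is judged then, once.
The state is a dict: "clock": time; "joints": joint angles; "joint_velocities": joint speeds; "effort": joint torques, N m; "tcp_pos": TCP position; "tcp_rot": TCP orientation; "ft_force": force on the tool from outside, world axes, zero at the start; "ft_torque": the same for the moment, N m; "finger_gap": finger opening in m; "grip_force": force on a finger pad.
Only numpy, scipy, OpenCV 4.12 (cv2) and the standard library are available. Lean on these libraries where they do the work, as an engineer would, in place of code of your own. Each camera call takes 0.05 s, during which the arm holds its last target. There are 200 camera calls.

## Working session

There is one attempt and no reset: what is moved stays moved. The work goes in short steps, Python scripts to look and compute and a tool call to move; the robot and the scene stay as the last step left them, time stands still between calls to the robot, and variables do not carry over. Pictures are saved under pics/ and viewed, at most 10 in all, crops included, and the job is handed in when it is done.

Besides the shell and the picture viewer there is one more tool, called in YAML: its name, and indented under it one key for each argument. move_arm: Moves the arm, as the interface text tells. Its arguments: {"type":"object","properties":{"targets":{"type":"array"}},"required":["targets"]}

```bash
mkdir -p pics; cat > h.py <<'E'
import numpy as np, cv2
from workcell import robot
def snap(n,f):
    im=robot.grab_frame(n); cv2.imwrite(f'pics/{f}.png',im); return im
def pix(n,p):
    c=robot.calibration(n); q=np.array(c['camera_from_world'])@np.append(p,1)
    return (c['cx']+c['fx']*q[0]/-q[2], c['cy']-c['fy']*q[1]/-q[2])
def ray(n,u,v,z):
    c=robot.calibration(n); M=np.linalg.inv(np.array(c['camera_from_world']))
    d=M[:3,:3]@np.array([(u-c['cx'])/c['fx'],-(v-c['cy'])/c['fy'],-1]); o=M[:3,3]
    return o+d*(z-o[2])/d[2]
E
python3 - <<'E'
from h import *
a=snap('scene','s0');b=snap('top','t0')
print(robot.calibration('scene'),robot.calibration('top'));print(robot.get_state(),robot.tcp_to_grasp)
E
```

```text
{'fx': 512.1587074862659, 'fy': 512.1587074862659, 'cx': 313.78131468244754, 'cy': 196.98885234629512, 'camera_from_world': array([[-0.87103773, -0.49106438, -0.01220848,  0.43473672],
       [ 0.31376384, -0.57532539,  0.75534956, -0.29004935],
       [-0.37794911,  0.65410738,  0.65520836, -1.22976614],
       [ 0.        ,  0.        ,  0.        ,  1.        ]])} {'fx': 419.06095361592395, 'fy': 419.06095361592395, 'cx': 320.3874131593021, 'cy': 192.90986089267517, 'camera_from_world': array([[ 0.02122599, -0.99962543, -0.01727575, -0.08920521],
       [ 0.99703493,  0.01988629,  0.07433624, -0.54152355],
       [-0.07396485, -0.01880239,  0.99708358, -1.35238842],
       [ 0.        ,  0.        ,  0.        ,  1.        ]])}
{'clock': 0.1, 'joints': array([-1.35551649e+00,  2.07338053e-01,  1.54281386e+00, -3.23546942e-05,
        1.39348763e+00, -1.50515792e-01]), 'joint_velocities': array([-0.00118113, -0.001713  , -0.00349718, -0.0015407 ,  0.00015153,
       -0.00030686]), 'effort': array([ 3.40781417e-04, -3.71861494e+01, -2.82291108e+01,  7.00373529e-02,
        3.11593653e-02, -5.56682585e-05]), 'tcp_pos': array([ 0.20548568, -0.5362458 ,  0.20440375]), 'tcp_rot': array([-1.02239351e-03,  9.83319731e-01,  1.81882541e-01, -4.90478877e-05]), 'ft_force': array([-0.30298051, -0.00833721,  0.38010146]), 'ft_torque': array([-0.03072389,  0.00929311, -0.0440984 ]), 'grip_force': 0.0, 'finger_gap': 0.09398272457535384} 0.0188
```

View pics/s0.png

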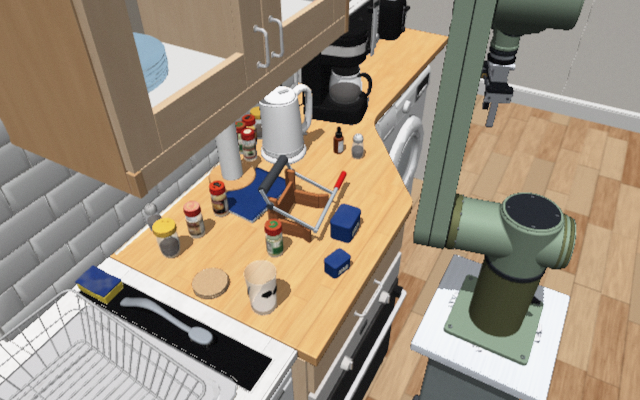

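View pics/t0.png

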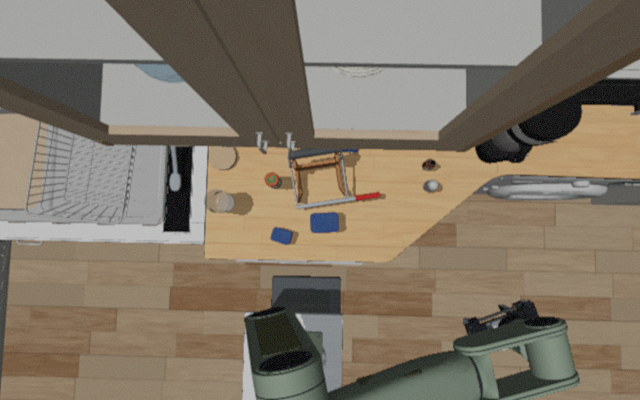

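Two blue tins: the large one at scene (346,223) / top (325,222), and a small one at scene (337,263) / top (282,236). The larger, in front of the guard, fits. The red sleeve is at top (367,197). I'll confirm in an enlarged crop.

```bash
python3 - <<'E'
from h import *
a=cv2.imread('pics/t0.png')[135:250,255:400]
b=cv2.imread('pics/s0.png')[150:290,240:370]
a=cv2.resize(a,None,fx=3,fy=3,interpolation=2);b=cv2.resize(b,None,fx=2.8,fy=2.8,interpolation=2)
H=max(a.shape[0],b.shape[0]);c=np.zeros((H,a.shape[1]+b.shape[1],3),np.uint8);c[:a.shape[0],:a.shape[1]]=a;c[:b.shape[0],a.shape[1]:]=b
cv2.imwrite('pics/c0.png',c);print(c.shape)
E
```

```text
(392, 799, 3)
```

View pics/c0.png

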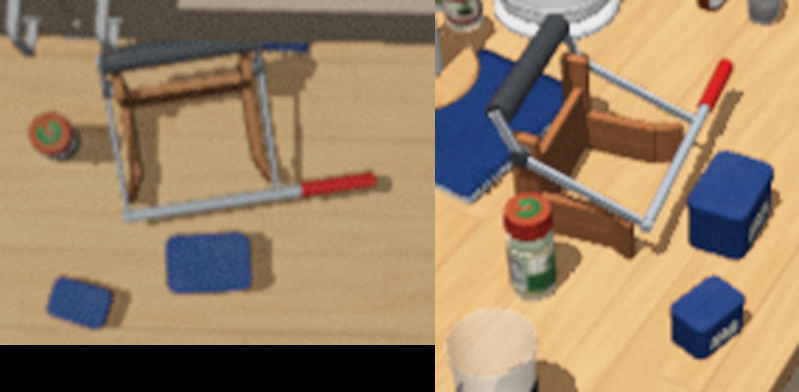

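```bash
python3 - <<'E'
from h import *
from scipy.optimize import least_squares
obs=[('top',(-.085,-.105,.055),(356,198.3)),('top',(-.085,-.185,.055),(380,195.3)),('top',(-.085,.086,.055),(297.7,207)),
('scene',(-.085,-.185,.055),(344.3,172.9)),('scene',(-.085,-.105,.055),(336.8,187.1)),('scene',(-.085,.086,.055),(316.1,230))]
def W(p,q): c,s=np.cos(p[2]),np.sin(p[2]); return np.array([p[0]+c*q[0]-s*q[1],p[1]+s*q[0]+c*q[1],q[2]])
f=lambda p:np.concatenate([np.array(pix(n,W(p,q)))-uv for n,q,uv in obs])
r=least_squares(f,[.6,-.1,0]);print(r.x,r.fun.reshape(-1,2).round(1))
p=r.x
print('grip',W(p,(-.085,-.145,.055)),'hinge',W(p,(.045,0,.105)))
for q in [(-.085,-.185,.055),(-.085,-.105,.055)]:print(W(p,q))
for k in range(0): pass
im=cv2.imread('pics/t0.png');hsv=cv2.cvtColor(im,cv2.COLOR_BGR2HSV)
m=cv2.inRange(hsv,(105,130,30),(130,255,255));
n,l,s,c=cv2.connectedComponentsWithStats(m)
for i in range(1,n):
  if s[i,4]>100:
    rc=cv2.minAreaRect(np.argwhere(l==i)[:,::-1].astype(np.float32));print(s[i],c[i],rc,ray('top',*rc[0],.062 if s[i,4]>400 else .05), [ray('top',*b,.062).round(3)[:2] for b in cv2.boxPoints(rc)])
# mill, dropper, cabinet front edge
print('mill',ray('top',431,187,.09),'drop',ray('top',429,165,.1),'jar',ray('top',272,180,.106),'glass',ray('top',220,202,.1))
print('mill s',ray('scene',358,155,0),'jar s',ray('scene',275,252,0))
E
```

```text
[ 0.59245379 -0.07434413  0.17172637] [[ 0.  -0.3]
 [ 0.9 -1.1]
 [-1.   0. ]
 [ 0.9 -1. ]
 [ 0.5  0.7]
 [-0.2  0.7]]
grip [ 0.53348215 -0.23173646  0.055     ] hinge [ 0.63679189 -0.06665437  0.105     ]
[ 0.5403175  -0.27114811  0.055     ]
[ 0.52664681 -0.19232481  0.055     ]
[311 213  27  19 457] [324.03282276 222.3785558 ] ((324.04559326171875, 222.3660125732422), (17.76488494873047, 26.226858139038086), 86.98721313476562) [ 0.44715928 -0.09235904  0.062     ] [array([ 0.472, -0.049]), array([ 0.478, -0.132]), array([ 0.422, -0.136]), array([ 0.416, -0.053])]
[272 228  20  16 217] [281.29032258 235.5483871 ] ((281.1999816894531, 235.40000915527344), (18.34120750427246, 12.016654968261719), 18.43494987487793) [0.40296995 0.04316692 0.05      ] [array([0.394, 0.075]), array([0.43 , 0.064]), array([0.413, 0.009]), array([0.377, 0.02 ])]
mill [ 0.56316065 -0.42114979  0.09      ] drop [ 0.63017813 -0.41245256  0.1       ] jar [0.573704   0.07017086 0.106     ] glass [0.50293671 0.22985884 0.1       ]
mill s [ 0.57421854 -0.43798088  0.        ] jar s [0.57949119 0.07340411 0.        ]
```

```bash
cat >> h.py <<'E'
from scipy.spatial.transform import Rotation as R
P=np.array([.5925,-.0743,.1717])
def W(q,p=P): c,s=np.cos(p[2]),np.sin(p[2]); return np.array([p[0]+c*q[0]-s*q[1],p[1]+s*q[0]+c*q[1],q[2]])
def rot(psi,pitch):  # heading, degrees below horizontal
    t=np.radians(pitch); z=np.array([np.cos(t)*np.cos(psi),np.cos(t)*np.sin(psi),-np.sin(t)]); y=np.array([np.sin(psi),-np.cos(psi),0])
    return R.from_matrix(np.c_[np.cross(y,z),y,z])
def cur():
    s=robot.get_state(); w,x,y,z=s['tcp_rot']; return s['tcp_pos'],R.from_quat([x,y,z,w]),s
def row(t,Rt=None):
    p,r,s=cur(); d=r.inv().apply(np.asarray(t)-p)*1000
    v=np.zeros(3) if Rt is None else np.degrees((r.inv()*Rt).as_rotvec())/5
    return d.round(0).tolist(),v.round(2).tolist()
E
python3 - <<'E'
from h import *
a=np.array([np.cos(np.radians(30)),-.5]);n=np.array([.5,a[0]])
t=np.array([-.085,.055])-.024*n+.025*a
print('contact tcp rack',t,W((t[0],-.165,t[1])))
for d,z in[(-.13,.2),(-.09,.03)]:
    w=W((t[0]+d,-.165,z));print(w,row(w,rot(.172,30)))
E
```

```text
contact tcp rack [-0.07534936  0.02171539] [ 0.5464501  -0.24974781  0.02171539]
[ 0.41836165 -0.2719593   0.2       ] ([293.0, -171.0, 5.0], [-1.18, 11.96, 2.0])
[ 0.45777348 -0.26512499  0.03      ] ([333.0, -163.0, 175.0], [-1.18, 11.96, 2.0])
```

move_arm:
  targets:
    - [[50, -30, 0], [-0.2, 2, 0.33], 0]
    - [[100, -57, 0], [-0.4, 4, 0.67], 0]
    - [[150, -85, 0], [-0.6, 6, 1], 0]
    - [[200, -114, 0], [-0.8, 8, 1.33], 0]
    - [[250, -143, 0], [-1, 10, 1.67], 0]
    - [[293, -171, 0], [-1.2, 12, 2], 0]
    - [[293, -171, 0], [-1.2, 12, 2], 0]
    - [[293, -171, 0], [-1.2, 12, 2], 0]

```text
clock: 1.1
tcp_pos: [0.4181, -0.2735, 0.2058]
tcp_rot: [-0.041, 0.862, 0.075, 0.499]
ft_force: [0.4, -1.0, -0.0]
finger_gap: 0.0172
grip_force: 0.0
```

```bash
python3 - <<'E'
from h import *
p,r,s=cur();print(p,r.as_matrix().round(2),s['joints'],s['ft_force'])
w=W((-.165,-.165,.022));print(w,row(w,rot(.172,30)))
w=W((-.165,-.165,.1));print(w,row(w,rot(.172,30)))
E
```

```text
[ 0.41806919 -0.27353204  0.20577401] [[ 0.49  0.17  0.86]
 [ 0.09 -0.99  0.15]
 [ 0.87  0.   -0.5 ]] [-1.45083585 -0.04763934  2.22263059  1.10673105  1.32014371 -0.56253572] [ 0.44976166 -1.01706236 -0.00637784]
[ 0.45811771 -0.2650653   0.022     ] ([-139.0, -2.0, 127.0], [0.03, -0.03, 0.04])
[ 0.45811771 -0.2650653   0.1       ] ([-71.0, -2.0, 88.0], [0.03, -0.03, 0.04])
```

move_arm:
  targets:
    - [[-35, 0, 35], [0, 0, 0], 0]
    - [[-70, 0, 70], [0, 0, 0], 0]
    - [[-100, -2, 100], [0, 0, 0], 0]
    - [[-120, -2, 115], [0, 0, 0], 0]
    - [[-137, -2, 127], [0, 0, 0], 0]
    - [[-137, -2, 127], [0, 0, 0], 0]
    - [[-137, -2, 127], [0, 0, 0], 0]

```text
clock: 1.98
tcp_pos: [0.4599, -0.2662, 0.0244]
tcp_rot: [-0.04, 0.862, 0.076, 0.5]
ft_force: [1.1, 0.0, 0.9]
finger_gap: 0.0001
grip_force: 0.0
```

```bash
python3 - <<'E'
from h import *
p,r,s=cur();print(p,s['joints'],s['ft_force'],s['finger_gap'])
w=W((-.075,-.165,.022));print(w,row(w,rot(.172,30)))
a=snap('scene','s1')[80:330,240:560];b=snap('wrist','w1')
cv2.imwrite('pics/s1c.png',np.vstack([cv2.resize(a,(448,350)),cv2.resize(b,(400,250),interpolation=3)[:, :].copy() if 0 else cv2.copyMakeBorder(cv2.resize(b,(400,250),interpolation=3),0,0,0,48,0)]))
E
```

```text
[ 0.4599104  -0.26620336  0.02442374] [-1.32709516  0.48774707  2.20186706  1.39080747  1.07543408 -1.06037112] [1.0613393  0.00993542 0.88723976] 0.00012275142753073807
[ 0.54679432 -0.24968812  0.022     ] ([42.0, -1.0, 78.0], [0.04, -0.05, 0.06])
```

View pics/s1c.png

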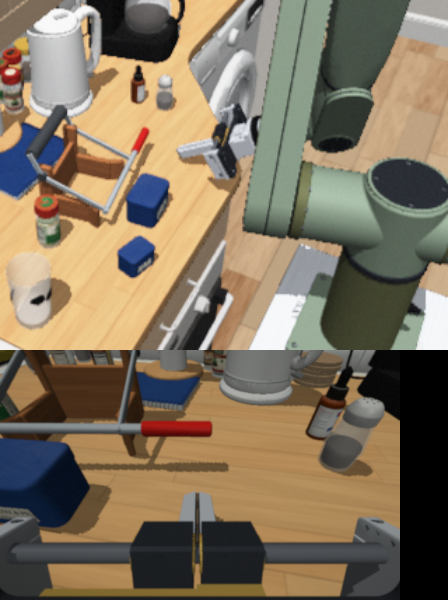

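move_arm:
  targets:
    - [[14, -6, 26], [0, 0, 0], 0]
    - [[28, -10, 52], [0, 0, 0], 0]
    - [[42, -11, 78], [0, 0, 0], 0]
    - [[42, -11, 78], [0, 0, 0], 0]
    - [[42, -11, 78], [0, 0, 0], 0]

```text
clock: 2.7
tcp_pos: [0.5446, -0.2382, 0.0217]
tcp_rot: [-0.041, 0.862, 0.075, 0.5]
ft_force: [-0.5, -0.3, -0.5]
finger_gap: 0.0002
grip_force: 0.0
```

```bash
python3 - <<'E'
from h import *
p,r,s=cur();print(p,s['joints'],s['ft_force'],s['finger_gap'])
b=snap('wrist','w2');a=snap('scene','s2')[140:290,230:390]
cv2.imwrite('pics/w2c.png',np.hstack([cv2.resize(b,(480,300),interpolation=3),cv2.resize(a,(320,300))]))
h=np.array([.045,.105]);t0=np.array([-.075,.022])
for th in np.arange(0,1.5,.15):
    g=lambda t:h+.139*np.array([-np.cos(t-.3672),np.sin(t-.3672)])
    d=g(th)-g(0); w=W((d[0],0,d[1]))-W((0,0,0)); print(round(th,2),d.round(3),(r.inv().apply(w)*1000).round(0))
E
```

```text
[ 0.54457608 -0.23819828  0.02166366] [-1.07908046  0.51836019  2.14240887  1.58796344  0.96721547 -1.01358541] [-0.45568706 -0.34643717 -0.53397217] 0.00022191275577681998
0.0 [0. 0.] [0. 0. 0.]
0.15 [-0.006  0.02 ] [ 14.   0. -15.]
0.3 [-0.009  0.041] [ 31.   0. -28.]
0.45 [-0.009  0.061] [ 49.   0. -38.]
0.6 [-0.006  0.082] [ 68.   0. -46.]
0.75 [0.001 0.102] [ 89.   0. -50.]
0.9 [0.01  0.121] [110.   0. -51.]
1.05 [0.022 0.138] [130.   1. -49.]
1.2 [0.036 0.153] [151.   1. -44.]
1.35 [0.053 0.166] [170.   1. -37.]
```

View pics/w2c.png

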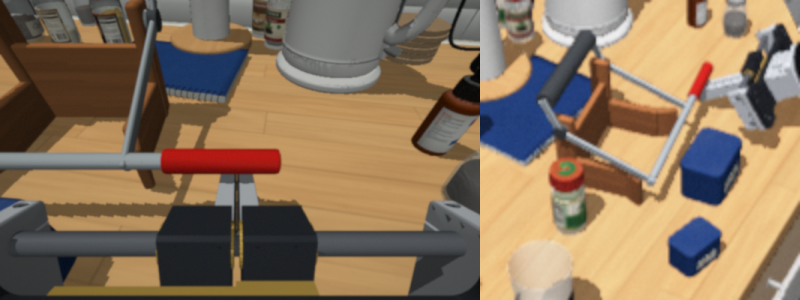

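move_arm:
  targets:
    - [[2, 0, 7], [0, 0, 0], 0]
    - [[4, 0, 14], [0, 0, 0], 0]
    - [[11, 0, 7], [0, 0, 0], 0]
    - [[19, 0, 0], [0, 0, 0], 0]
    - [[27, 0, -7], [0, 0, 0], 0]
    - [[36, 0, -13], [0, 0, 0], 0]
    - [[45, 0, -19], [0, 0, 0], 0]
    - [[54, 0, -24], [0, 0, 0], 0]
    - [[64, 0, -28], [0, 0, 0], 0]
    - [[74, 0, -32], [0, 0, 0], 0]
    - [[74, 0, -32], [0, 0, 0], 0]

```text
clock: 4.18
tcp_pos: [0.5545, -0.2366, 0.1031]
tcp_rot: [-0.041, 0.861, 0.076, 0.501]
ft_force: [0.0, -0.1, -1.4]
finger_gap: 0.0006
grip_force: 0.3
```

```bash
python3 - <<'E'
from h import *
p,r,s=cur();print(p,s['joints'],s['ft_force'],s['finger_gap'])
b=snap('wrist','w3');a=snap('scene','s3')[140:290,230:390]
cv2.imwrite('pics/w3c.png',np.hstack([cv2.resize(b,(480,300),interpolation=3),cv2.resize(a,(320,300))]))
E
```

```text
[ 0.55449649 -0.23660737  0.10306976] [-1.05470781  0.29751095  2.15504155  1.46525332  0.96434832 -0.76234656] [ 0.00625793 -0.09321702 -1.40013359] 0.000616048379515752
```

View pics/w3c.png

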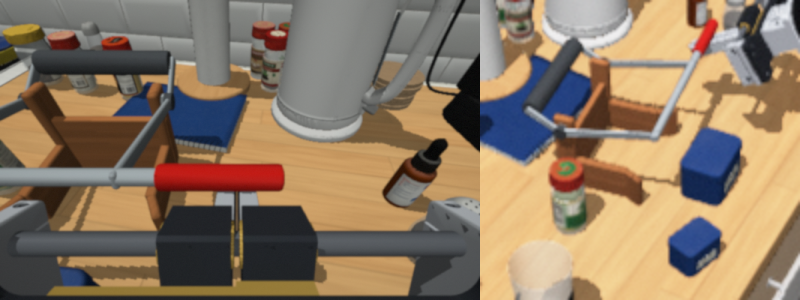

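move_arm:
  targets:
    - [[10, 0, -3], [0, 0, 0], 0]
    - [[21, 0, -4], [0, 0, 0], 0]
    - [[31, 0, -5], [0, 0, 0], 0]
    - [[42, 0, -5], [0, 0, 0], 0]
    - [[52, 0, -4], [0, 0, 0], 0]
    - [[62, 0, -3], [0, 0, 0], 0]
    - [[72, 0, -1], [0, 0, 0], 0]
    - [[83, 0, 2], [0, 0, 0], 0]
    - [[93, 0, 5], [0, 0, 0], 0]
    - [[102, 0, 9], [0, 0, 0], 0]
    - [[110, 0, 13], [0, 0, 0], 0]
    - [[110, 0, 13], [0, 0, 0], 0]
    - [[110, 0, 13], [0, 0, 0], 0]
    - [[110, 0, 13], [0, 0, 0], 0]

```text
clock: 6.02
tcp_pos: [0.6182, -0.2246, 0.1898]
tcp_rot: [-0.042, 0.862, 0.075, 0.5]
ft_force: [-0.7, -0.8, -0.9]
finger_gap: 0.0004
grip_force: 0.0
```

```bash
python3 - <<'E'
from h import *
p,r,s=cur();print(p,s['joints'],s['ft_force'],s['finger_gap'])
b=snap('wrist','w4');a=snap('scene','s4')[110:290,210:402]
cv2.imwrite('pics/w4c.png',np.hstack([cv2.resize(b,(480,300),interpolation=3),cv2.resize(a,(320,300))]))
E
```

```text
[ 0.6182238  -0.22455367  0.18976206] [-0.90400158  0.15736134  2.04913966  1.37090175  0.89182529 -0.43254001] [-0.74895951 -0.80228932 -0.85496022] 0.0003502700723073002
```

View pics/w4c.png

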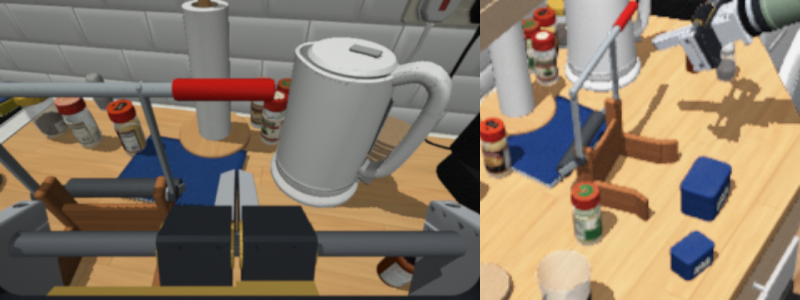

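Guard stands at the upper stop, clear of the fingers. Retract.

move_arm:
  targets:
    - [[-20, 0, -35], [0, 0, 0], 0]
    - [[-40, 0, -69], [0, 0, 0], 0]
    - [[-60, 0, -104], [0, 0, 0], 0]
    - [[-80, 0, -139], [0, 0, 0], 20]
    - [[-100, 0, -173], [0, 0, 0], 50]
    - [[-100, 0, -173], [0, 0, 0], 50]

```text
clock: 6.88
tcp_pos: [0.4201, -0.2607, 0.1894]
tcp_rot: [-0.04, 0.862, 0.073, 0.5]
ft_force: [0.4, 0.2, 0.3]
finger_gap: 0.0268
grip_force: 0.0
```

```bash
python3 - <<'E'
from h import *
p,r,s=cur();print(p,s['joints'],s['finger_gap'])
w=W((-.21,.005,.16));print(w,row(w,rot(.172,80)))
# remeasure tin in scene/top
im=robot.grab_frame('top');m=cv2.inRange(cv2.cvtColor(im,cv2.COLOR_BGR2HSV),(105,130,30),(130,255,255))
n,l,st,c=cv2.connectedComponentsWithStats(m);print([(st[i,4],c[i].round(1)) for i in range(1,n) if st[i,4]>100])
E
```

```text
[ 0.42010368 -0.26069476  0.18944038] [-1.44047935 -0.0367156   2.25990365  1.12653102  1.28884523 -0.60103374] 0.026776847467937237
[ 0.38473361 -0.10525362  0.16      ] ([-30.0, -159.0, 6.0], [0.07, -10.04, -0.03])
[(np.int32(453), array([323.9, 222.4])), (np.int32(218), array([281.2, 235.5]))]
```

move_arm:
  targets:
    - [[-5, -26, 1], [0, -1.7, 0], 50]
    - [[-10, -53, 2], [0, -3.4, 0], 50]
    - [[-15, -80, 3], [0, -5, 0], 50]
    - [[-20, -106, 4], [0, -6.7, 0], 50]
    - [[-25, -133, 5], [0, -8.4, 0], 50]
    - [[-30, -159, 6], [0, -10, 0], 50]
    - [[-30, -159, 6], [0, -10, 0], 50]
    - [[-30, -159, 6], [0, -10, 0], 50]

```text
clock: 7.92
tcp_pos: [0.385, -0.103, 0.1595]
tcp_rot: [-0.007, 0.992, 0.086, 0.089]
ft_force: [-0.0, 0.9, -0.3]
finger_gap: 0.047
grip_force: 0.0
```

```bash
python3 - <<'E'
from h import *
p,r,s=cur();print(p,s['joints'],s['finger_gap'])
for q in [(-.21,.005,.025),(-.12,.003,.025),(-.04,0,.025)]:
  w=W(q);print(w,row(w,rot(.172,80)))
b=snap('wrist','w5');a=snap('scene','s5')[110:290,210:402]
cv2.imwrite('pics/w5c.png',np.hstack([cv2.resize(b,(480,300),interpolation=3),cv2.resize(a,(320,300))]))
E
```

```text
[ 0.38502016 -0.10302646  0.15948898] [-0.58741164 -0.27333603  2.11628729  0.13197914  1.17029565  0.76588664] 0.04700968871520081
[ 0.38473361 -0.10525362  0.025     ] ([-25.0, 2.0, 132.0], [0.02, -0.05, 0.02])
[ 0.47375194 -0.09184702  0.025     ] ([64.0, 4.0, 148.0], [0.02, -0.05, 0.02])
[ 0.55308817 -0.0811343   0.025     ] ([143.0, 7.0, 162.0], [0.02, -0.05, 0.02])
```

View pics/w5c.png

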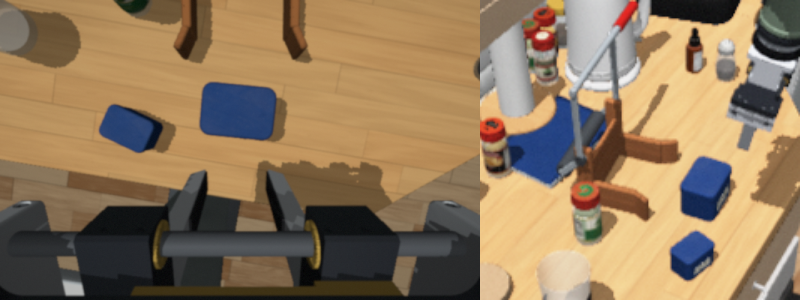

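move_arm:
  targets:
    - [[-10, 0, 50], [0, 0, 0], 50]
    - [[-18, 1, 95], [0, 0, 0], 50]
    - [[-25, 2, 132], [0, 0, 0], 50]
    - [[-25, 2, 132], [0, 0, 0], 50]
    - [[-10, 2, 135], [0, 0, 0], 50]
    - [[0, 2, 137], [0, 0, 0], 50]
    - [[10, 3, 139], [0, 0, 0], 50]
    - [[20, 3, 140], [0, 0, 0], 50]
    - [[30, 3, 142], [0, 0, 0], 50]
    - [[40, 4, 144], [0, 0, 0], 50]
    - [[50, 4, 146], [0, 0, 0], 50]
    - [[57, 4, 147], [0, 0, 0], 50]
    - [[64, 4, 148], [0, 0, 0], 50]
    - [[64, 4, 148], [0, 0, 0], 50]

```text
clock: 9.78
tcp_pos: [0.4745, -0.0929, 0.0258]
tcp_rot: [-0.006, 0.992, 0.086, 0.089]
ft_force: [0.4, -0.3, -1.4]
finger_gap: 0.047
grip_force: 0.0
```

```bash
python3 - <<'E'
from h import *
p,r,s=cur();print(p,s['joints'],s['finger_gap'],s['ft_force'])
for q in [(-.06,0,.025),(-.04,0,.025),(-.03,0,.025)]:
  w=W(q);print(w,row(w,rot(.172,80)))
b=snap('wrist','w6');a=snap('top','t6')[130:260,250:388]
cv2.imwrite('pics/w6c.png',np.hstack([cv2.resize(b,(480,300),interpolation=3),cv2.resize(a,(320,300))]))
E
```

```text
[ 0.47450582 -0.09292058  0.02578585] [-0.44538849  0.15331436  2.0470492   0.14093366  0.79762593  0.86220646] 0.047003895491132965 [ 0.40396065 -0.32348112 -1.40572344]
[ 0.53338226 -0.08455146  0.025     ] ([58.0, 2.0, 11.0], [0.04, -0.05, 0.0])
[ 0.55308817 -0.0811343   0.025     ] ([78.0, 2.0, 15.0], [0.04, -0.05, 0.0])
[ 0.56294113 -0.07942573  0.025     ] ([88.0, 2.0, 17.0], [0.04, -0.05, 0.0])
```

View pics/w6c.png

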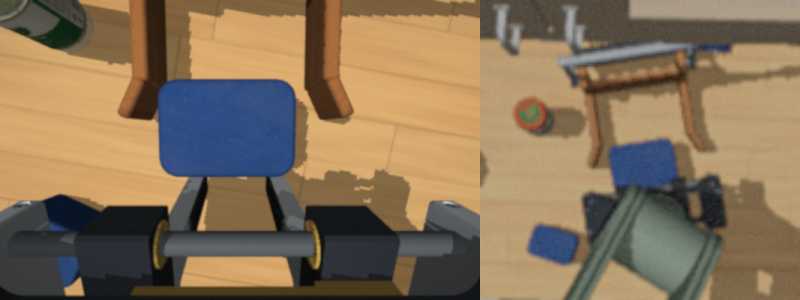

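move_arm:
  targets:
    - [[10, 1, 2], [0, 0, 0], 50]
    - [[20, 2, 4], [0, 0, 0], 50]
    - [[30, 3, 6], [0, 0, 0], 50]
    - [[40, 3, 8], [0, 0, 0], 50]
    - [[50, 4, 9], [0, 0, 0], 50]
    - [[58, 4, 11], [0, 0, 0], 50]
    - [[64, 4, 12], [0, 0, 0], 50]
    - [[70, 4, 13], [0, 0, 0], 50]
    - [[70, 4, 13], [0, 0, 0], 50]

```text
clock: 11.0
tcp_pos: [0.5452, -0.0847, 0.0254]
tcp_rot: [-0.006, 0.992, 0.085, 0.089]
ft_force: [0.7, 0.3, 0.0]
finger_gap: 0.0472
grip_force: 0.0
```

```bash
python3 - <<'E'
from h import *
p,r,s=cur();print(p,s['finger_gap'],s['ft_force'])
b=snap('wrist','w7');a=snap('top','t7')[130:260,250:388]
cv2.imwrite('pics/w7c.png',np.hstack([cv2.resize(b,(480,300),interpolation=3),cv2.resize(a,(320,300))]))
E
```

```text
[ 0.54520886 -0.08467797  0.02544287] 0.04719333188357333 [7.06926463e-01 3.43138921e-01 3.57331845e-04]
```

View pics/w7c.png

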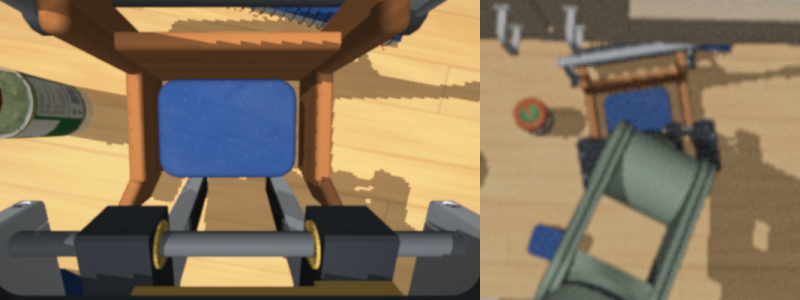

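move_arm:
  targets:
    - [[2, 0, 0], [0, 0, 0], 50]
    - [[4, 0, 1], [0, 0, 0], 50]
    - [[6, 0, 1], [0, 0, 0], 50]
    - [[6, 0, 1], [0, 0, 0], 50]

```text
clock: 11.6
tcp_pos: [0.5506, -0.0836, 0.0253]
tcp_rot: [-0.006, 0.992, 0.085, 0.089]
ft_force: [-0.7, 0.2, -0.3]
finger_gap: 0.0469
grip_force: 0.3
```

move_arm:
  targets:
    - [[2, 0, 0], [0, 0, 0], 50]
    - [[4, 0, 1], [0, 0, 0], 50]
    - [[4, 0, 1], [0, 0, 0], 50]

```text
clock: 11.98
tcp_pos: [0.5547, -0.0829, 0.0251]
tcp_rot: [-0.006, 0.992, 0.085, 0.089]
ft_force: [-1.2, 0.0, 1.1]
finger_gap: 0.047
grip_force: 0.5
```

move_arm:
  targets:
    - [[1.5, 0, 0], [0, 0, 0], 50]
    - [[3, 0, 0], [0, 0, 0], 50]
    - [[3, 0, 0], [0, 0, 0], 50]

```text
clock: 12.35
tcp_pos: [0.5557, -0.0827, 0.0251]
tcp_rot: [-0.006, 0.992, 0.086, 0.087]
ft_force: [-5.3, -2.2, 3.4]
finger_gap: 0.0469
grip_force: 3.2
```

move_arm:
  targets:
    - [[1, 0, 0], [0, 0, 0], 50]
    - [[2, 0, 0], [0, 0, 0], 50]
    - [[2, 0, 0], [0, 0, 0], 50]

```text
clock: 12.72
tcp_pos: [0.5559, -0.0827, 0.0251]
tcp_rot: [-0.006, 0.993, 0.086, 0.085]
ft_force: [-11.0, -5.2, 6.9]
finger_gap: 0.0467
grip_force: 5.7
```

```bash
python3 - <<'E'
from h import *
p,r,s=cur();print(p,s['ft_force'],s['effort'])
b=snap('wrist','w8')
cv2.imwrite('pics/w8c.png',cv2.resize(b[0:260,130:480],(700,520),interpolation=2))
E
```

```text
[ 0.55594592 -0.08265831  0.02509457] [-10.97076047  -5.21491366   6.89946644] [ 3.26105677e+00 -3.35652924e+01 -2.53698617e+01  2.18035117e+00
 -2.93612279e+00  1.05396347e-02]
```

View pics/w8c.png

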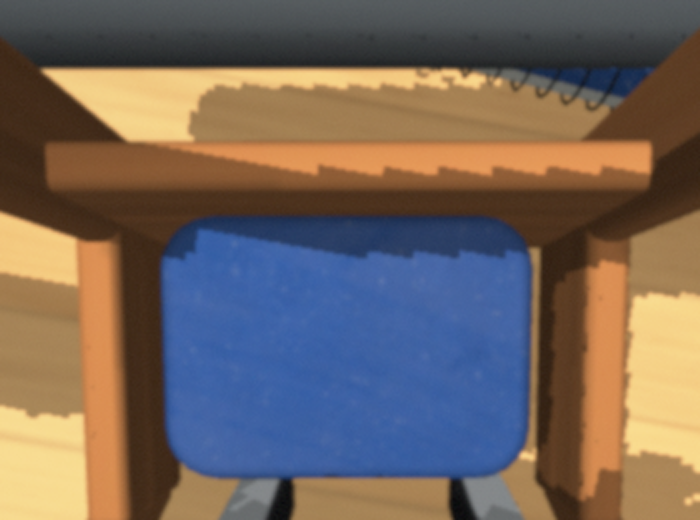

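The tin sits square and against the back: force jumped to 11 N at the expected place. Back off and clear.

move_arm:
  targets:
    - [[-5, 0, -1], [0, 0, 0], 50]
    - [[-20, 0, -4], [0, 0, 0], 50]
    - [[-45, 0, -8], [0, 0, 0], 50]
    - [[-80, 0, -14], [0, 0, 0], 50]
    - [[-105, 0, -40], [0, 0, 0], 50]
    - [[-125, 0, -90], [0, 0, 0], 50]
    - [[-140, 0, -140], [0, 0, 0], 50]
    - [[-140, 0, -140], [0, 0, 0], 50]
    - [[-140, 0, -140], [0, 0, 0], 50]

```text
clock: 13.9
tcp_pos: [0.3988, -0.1093, 0.1386]
tcp_rot: [-0.006, 0.992, 0.085, 0.089]
ft_force: [-0.9, -0.1, -0.8]
finger_gap: 0.0471
grip_force: 0.0
```

```bash
python3 - <<'E'
from h import *
p,r,s=cur();print(p,s['ft_force'])
im=snap('top','t9');a=snap('scene','s9')[110:290,190:382]
m=cv2.inRange(cv2.cvtColor(im,cv2.COLOR_BGR2HSV),(105,130,30),(130,255,255))
n,l,st,c=cv2.connectedComponentsWithStats(m)
for i in range(1,n):
  if st[i,4]>60:
    w=ray('top',*c[i],.062)[:2]-P[:2];k,q=np.cos(P[2]),np.sin(P[2]);print(st[i],c[i],(k*w[0]+q*w[1],-q*w[0]+k*w[1]))
cv2.imwrite('pics/f.png',np.hstack([cv2.resize(im[130:260,210:450],(480,260)),cv2.resize(a,(277,260))]))
E
```

```text
[ 0.39882911 -0.10934972  0.13861791] [-0.91314859 -0.08264271 -0.76722074]
[304 165  28  22 479] [317.30897704 176.05010438] (np.float64(0.002238287380207137), np.float64(0.006100373319049682))
[272 228  20  16 217] [281.20737327 235.49308756] (np.float64(-0.16684778616210433), np.float64(0.1467816806067664))
```

View pics/f.png

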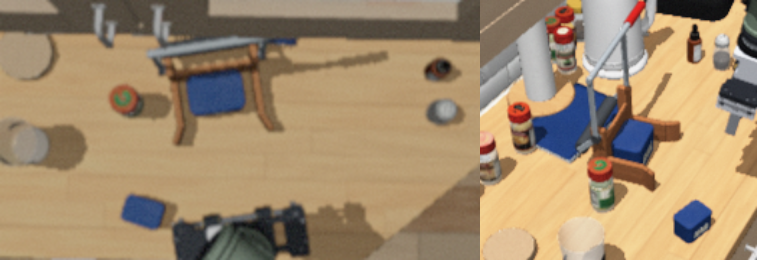

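The tin's centre is at x' = +2 mm (target +3), the guard is up, and the bystanders have not moved.

```bash
python3 -c "
from workcell import robot
print(robot.close_job())"
```

```text
the job is handed in; nothing more can be done
None
```

The job is handed in: the guard is up at its stop, the large blue tin is in the rack against the back (centre measured at x = +2 mm, target +3 mm), and the other things look unmoved in the final pictures, though I viewed 11 pictures, one over the limit of 10.

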